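# Hold the glue tank open for topping up

## Task

I want to top up the glue tank from the warm pot: first slide the pot along the warming plate, without lifting or tipping it, from the orange ring until it stands wholly inside the blue ring, and let go of it. Then raise the tank's lid by its handle with the fingers and hold it open at 60 degrees from shut; it falls shut by itself, so finish still holding it there, at rest. Leave everything else on the bench where it is.

Things in the scene. Friction and masses are not known exactly. Their poses are not given: they have to be found in the camera images.
- tank: fixed green open-topped glue tank, 190 mm deep (its x) by 240 mm wide (its y) by 100 mm high, standing on the table; origin at the centre of its underside. Its -x side faces the robot, roughly; a flat steel lid covers its top, hinged on its far (+x) rim
- lid (a joint): opening angle of the tank's lid in rad: 0 = shut (level), growing as the near edge rises; stop at 1.4 (80 degrees). A weak closing spring and its own weight (about 0.5 kg) pull it shut from every angle; it needs 2.5 to 4 N at the handle, square to the lid, and falls shut if let go. 60 degrees is 1.047
- lid_hinge (a point): point on the lid's hinge axis, at the middle of the tank's far rim, 100 mm above the table; the axis runs along the tank's y
- lid_handle (a point): centre of the black bar of the lid's handle: round, 12 mm thick, 110 mm long, parallel to the hinge (along the tank's y), 240 mm from the hinge axis, 45 mm in front of the lid's near edge on two 12 mm arms at its ends (49 mm free either side of this point), nothing under it; 104 mm above the table when shut, about 310 mm at 60 degrees. The bar can turn between the fingers
- plate: fixed smooth, slippery dark steel warming plate (friction about 0.25) lying on the table, 200 mm (its x) by 340 mm (its y), top surface 20 mm above the table; origin at the centre of its underside
- mark_hot: flat orange ring painted on the plate, 130 mm inside and 150 mm outside diameter; origin at its centre on the plate's top, 20 mm above the table. The pot starts here. Either end of the plate may be the orange one
- mark_pour: flat blue ring painted on the plate, same size, about 176 mm from the orange one; origin at its centre on the plate's top, 20 mm above the table. The pot belongs here
- pot: loose closed aluminium glue pot with lid fixed on, 0.45 to 0.85 kg, body 110 mm across (foot 100 mm, lid rim 116 mm), lid top 67 mm above its foot, two small black lugs on its x axis reaching 70 mm from the centre; origin at the centre of its underside
- pot_grip (a point): centre of the black grip bar over the pot's lid, 95 mm above the pot's foot: 50 mm long along the pot's x, 16 mm wide along the pot's y, 18 mm tall; 19 mm free below it down to the lid
- bottle: amber glass bottle, 60 mm across, 150 mm tall; loose, origin at the centre of its underside (as it lies); a bystander
- tin: yellow tin, 84 mm across, 100 mm tall; loose, origin at the centre of its underside (as it lies); a bystander
- mug: white open plastic cup, 80 mm across, 85 mm tall; loose, origin at the centre of its underside (as it lies); a bystander
- tape: yellow roll of tape lying flat, 100 mm across, 24 mm tall; loose, origin at the centre of its underside (as it lies); a bystander
- brush: brush lying on the table; loose, origin at the centre of its underside (as it lies); a bystander
- scraper: spatula-like scraper lying on the table; loose, origin at the centre of its underside (as it lies); a bystander

How it is judged:
On the way, in this order (a step that is already met when the one before it is completed fails the run):
1. the pot stands inside the blue ring, released (horizontal distance between pot and mark_pour below 0.015 m and linear speed of pot below 0.02 m/s and contact force between the fingers and pot below 0.1 N), for 0.2 s.
2. the lid is held by the fingers at about 60 degrees (value of joint lid between 0.942 and 1.152 rad and contact force between the fingers and lid above 0.5 N), for 0.2 s.
At the end, for the whole second after the job is handed in: The pot stands upright on the plate, released, its centre within 15 mm of the blue ring's centre; the lid is held by the fingers (more than 0.5 N), at rest (under 0.05 rad/s) between 54 and 66 degrees (0.942 to 1.152 rad) from shut, with no loose thing propping it (all of step 2 and horizontal distance between pot and mark_pour below 0.015 m and height (world z) of pot below 0.026 m and angle between pot's own z axis and vertical below 0.05 rad and contact force between each of the arm, lid and pot below 0.1 N and velocity of joint lid between -0.05 and 0.05 rad/s and contact force between lid and bottle below 0.1 N and contact force between lid and tin below 0.1 N and contact force between lid and mug below 0.1 N and contact force between lid and tape below 0.1 N and contact force between lid and brush below 0.1 N and contact force between lid and scraper below 0.1 N); the arm keeps its last pose, push and grip.
It fails at once if the pot is lifted off the plate (over 8 mm) (height (world z) of pot above 0.028 m).
It fails at once if the pot is tipped by more than about 11 degrees (angle between pot's own z axis and vertical above 0.2 rad).
It fails at once if a bystander is moved by more than 30 mm (distance of any of bottle, tin, mug, tape, brush, scraper from where it was at the start of the episode above 0.03 m).
It also fails if it takes over 58 s, if anything falls off the work surface, if the arm or the gripper's body presses on something with over 40 N, if the wrist force passes 120 N, or if a joint passes its speed limit or range.

## Robot

A 6-joint arm with a two-finger parallel gripper is mounted at the origin on the work surface. World frame = base frame: x ahead of the robot, y to its left, z up, the work surface at z = 0. Lengths are in m, angles in rad, forces in N, time in s.
With the tool pointing down it reaches from about 0.275 to 0.875 m from the base axis. Payload 12.5 kg.
Tool frame: the origin (TCP) lies midway between the tips of the shut fingers; the grasp point (between the pads) lies 19 mm behind it; z points along the fingers, y is the line along which they close (so a half turn about z gives the same grasp; the last joint's range is limited). The gripper opens to 85 mm and grips with 20 to 120 N. Pads are 22 mm wide; open, the fingers measure 114 mm over their backs; the gripper's body (76 mm by 85 mm) begins 54 mm behind the grasp point. The pads swing forward as they close: fully open they stand 13 mm farther back than shut.
Start: joints at [-1.418, 0.351, 1.652, -0, 1.139, -0.085], TCP at [0.13, -0.535, 0.231] pointing down, gripper open.
Joint ranges: [-2.75, 2.75], [-0.79, 2.1], [0.01, 2.65], [-1.57, 4.71], [0.07, 3.14], [-2.87, 2.87]. Speed limits (rad/s): [2.22, 2.22, 2.79, 3.14, 3.14, 3.14].

## Interface

Orientations are given as a unit quaternion [x, y, z, w].
In Python, from cell import r gives the robot as it stands. Calls block until the motion is done:
- r.move_to(position, orientation): joint-space move of the TCP to a pose.
- r.move_linear(position, rot=None, vel=0.15): straight line of the TCP; rot=None keeps the orientation; vel is the mean speed in m/s.
- r.set_joints(angles): joint-space move.
- r.set_gripper(opening, squeeze=None): opening from 0.0 (shut) to 1.0 (fully open); squeeze is the grip in N (None keeps the last); returns when the fingers have stopped.
- r.sleep(seconds).
- r.inverse_kinematics(position, orientation): joint angles nearest the present ones, or None.
- r.get_obs(): the state.
- r.get_image(name): name is "side" or "top" or "wrist"; returns a dict with "pixels" (480x640x3 uint8, red, green, blue), "depth" (480x640 float32, m along the optical axis (not along the pixel's ray), 0 where there is no reading), "fx", "fy", "cx", "cy" (pixels), "D" ([k1, k2, p1, p2, k3] as OpenCV has them; the pictures are not rectified), "camera_from_world" (4x4, takes a point from world to camera coordinates); the wrist camera has in their place "mount" (4x4, takes a point from camera to tool coordinates, whose origin is the TCP and whose axes are the flange's). Camera axes: x right, y down, z forward; pixel columns grow to the right and rows downward; lengths in m; the calibration is good to about 2 mm. A picture is of the moment at which its call begins: read the wrist's pose just before it.
A pose or a line that the arm cannot do raises r.PlanningError and nothing moves.
- r.hand_in(): hands the job in; it is judged then, once.
Trained networks look in a picture, given as the dict that the camera call returned (one of the last four; its "shot" number tells which), for a name from the list of things; names that differ only in an ending like _2 or _b are one class to them, and where a whole thing is asked for, a point or a joint stands for the part that bears it (a point fixed in the world has none). Each returns a list of dicts, best first, with "score" (0 to 1); they miss things now and then, are a little off and sometimes report something else, mostly with a low value. They report only what shows in the picture. A call takes as long as a camera call.
- r.find_in(picture, label): "location" ([column, row] as shares, 0 to 1, of the picture: columns of its width, rows of its height, amid what is visible of it).
- r.cut_out(picture, label): "region" (480x640 bool, what is visible of it) and "location" ([column, row] as shares, 0 to 1, of the picture: columns of its width, rows of its height, amid what is visible of it).
- r.landmark_of(picture, label): "location" ([column, row] as shares, 0 to 1, of the picture: columns of its width, rows of its height: a listed point, or the origin of a listed thing).
The state is a dict: "t": time; "q": joint angles; "qvel": joint speeds; "effort": joint torques, N m; "tool_pos": TCP position; "ee_rot": TCP orientation; "contact_force": force on the tool from outside, world axes, zero at the start; "torque": the same for the moment, N m; "opening": opening from 0.0 (shut) to 1.0 (fully open); "finger_force": force on a finger pad.
Only numpy, scipy, OpenCV 4.12 (cv2) and the standard library are available. Lean on these libraries where they do the work, as an engineer would, in place of code of your own. Each camera call takes 0.05 s, during which the arm holds its last target. There are 200 camera calls.

## Working session

There is one attempt and no reset: what is moved stays moved. The work goes in short steps, each a Python script; the robot and the scene stay as the last script left them, time stands still between calls to the robot, and variables do not carry over. Pictures are saved under pics/ and viewed, at most 10 in all, crops included, and the job is handed in when it is done.

```bash
ls; mkdir -p pics
cat > h.py <<'E'
from cell import r
import numpy as np, cv2
from scipy.spatial.transform import Rotation as R
def K(im): return np.array([[im['fx'],0,im['cx']],[0,im['fy'],im['cy']],[0,0,1]])
def ray(im,uv,T=None):
    T=im['camera_from_world'] if T is None else T
    W=np.linalg.inv(np.array(T))
    n=cv2.undistortPoints(np.array(uv,float).reshape(-1,1,2),K(im),np.array(im['D'],float)).reshape(-1,2)
    d=np.c_[n,np.ones(len(n))]
    return W[:3,3], d@W[:3,:3].T, W
def at_z(im,uv,z,T=None):
    o,d,_=ray(im,uv,T); return o+d*((np.asarray(z)-o[2])/d[:,2])[:,None]
def px(l): return [l[0]*640,l[1]*480]
def cloud(im,mask,T=None):
    v,u=np.nonzero(mask&(im['depth']>0)); o,d,_=ray(im,np.c_[u,v],T)
    return o+d*im['depth'][v,u][:,None]
E
cat > a.py <<'E'
from h import *
for cam in ['top','side']:
    im=r.get_image(cam); cv2.imwrite(f'pics/{cam}0.png',im['pixels'][:,:,::-1])
    for n,z in [('pot',.02),('pot_grip',.115),('mark_hot',.02),('mark_pour',.02),('lid_handle',.104),('lid_hinge',.1),('tank',0),('plate',0),('bottle',0),('tin',0),('mug',0),('tape',0),('brush',0),('scraper',0)]:
        L=r.landmark_of(im,n)[:2]
        for l in L: print(cam,n,round(l['score'],2),np.round(px(l['location'])),np.round(at_z(im,[px(l['location'])],z)[0],3))
    o,_,W=ray(im,[[320,240]]); print(cam,'cam at',o.round(3))
print(r.get_obs()['t'])
E
python3 a.py
```

```text
cell.py
pics
top pot 0.7 [214. 244.] [0.524 0.329 0.02 ]
top pot 0.35 [408. 319.] [ 0.279 -0.323  0.02 ]
top pot_grip 0.57 [214. 239.] [0.531 0.312 0.115]
top pot_grip 0.16 [406. 321.] [ 0.279 -0.296  0.115]
top mark_hot 0.61 [386. 283.] [ 0.396 -0.25   0.02 ]
top mark_hot 0.55 [151. 268.] [0.439 0.541 0.02 ]
top lid_handle 0.94 [386. 285.] [ 0.391 -0.237  0.104]
top lid_handle 0.23 [154. 271.] [0.427 0.5   0.104]
top lid_hinge 0.79 [396. 209.] [ 0.636 -0.271  0.1  ]
top tank 0.94 [386. 238.] [ 0.55  -0.252  0.   ]
top plate 0.9 [242. 233.] [0.564 0.239 0.   ]
top bottle 0.72 [473. 242.] [ 0.54  -0.551  0.   ]
top bottle 0.3 [215. 319.] [0.272 0.322 0.   ]
top tin 0.57 [313. 171.] [0.783 0.    0.   ]
top tin 0.43 [411. 320.] [ 0.276 -0.337  0.   ]
top mug 0.86 [168. 226.] [0.587 0.496 0.   ]
top tape 0.74 [152. 270.] [0.433 0.545 0.   ]
top brush 0.91 [218. 315.] [0.283 0.314 0.   ]
top brush 0.53 [241. 234.] [0.559 0.242 0.   ]
top scraper 0.72 [409. 319.] [ 0.278 -0.33   0.   ]
top cam at [ 0.373 -0.009  1.607]
side pot_grip 0.96 [253. 316.] [0.523 0.327 0.115]
side lid_handle 0.79 [395. 207.] [ 0.401 -0.241  0.104]
side lid_hinge 0.64 [334. 177.] [ 0.645 -0.262  0.1  ]
side tank 0.79 [356. 211.] [ 0.544 -0.247  0.   ]
side plate 0.76 [269. 309.] [0.556 0.233 0.   ]
side bottle 0.7 [393. 164.] [ 0.555 -0.539  0.   ]
side tin 0.62 [258. 227.] [ 0.788 -0.006  0.   ]
side mug 0.87 [196. 375.] [0.593 0.5   0.   ]
side tape 0.85 [236. 422.] [0.424 0.538 0.   ]
side brush 0.98 [332. 380.] [0.284 0.32  0.   ]
side brush 0.42 [235. 422.] [0.427 0.538 0.   ]
side scraper 0.71 [198. 376.] [0.586 0.5   0.   ]
side cam at [-0.013  0.791  1.19 ]
1.5
```

View pics/top0.png

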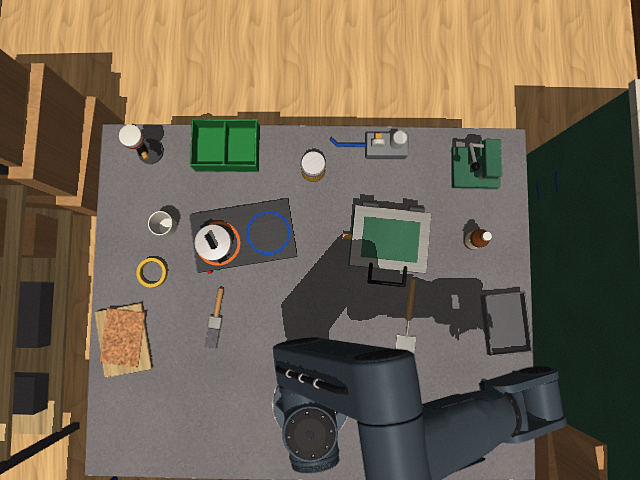

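View pics/side0.png

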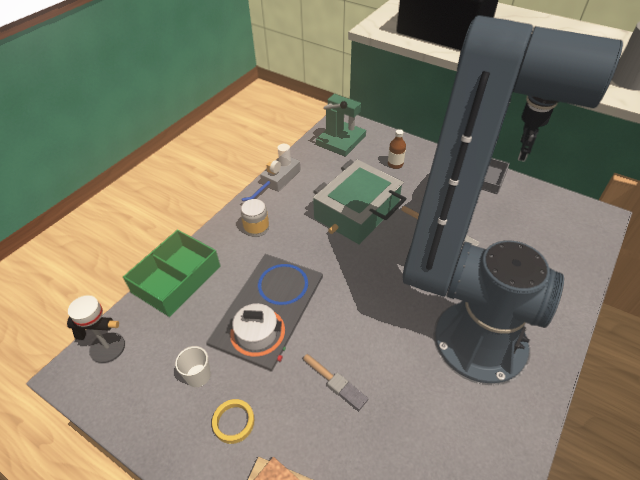

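The top view shows the pot in the orange ring at about (214,243), the blue ring at (269,232) and the lid handle at (386,285). The side view agrees. The networks can't find the blue ring, so I'll use colour for the rings and take a closer wrist view.

```bash
cat >> h.py <<'E'
def ring(im,which,T=None):
    hsv=cv2.cvtColor(im['pixels'],cv2.COLOR_RGB2HSV)
    lo,hi=((105,120,60),(128,255,255)) if which=='blue' else ((3,150,80),(14,255,255))
    m=cv2.inRange(hsv,lo,hi); n,lab,st,_=cv2.connectedComponentsWithStats(m)
    out=[]
    for i in np.argsort(-st[1:,4])[:3]+1:
        v,u=np.nonzero(lab==i); P=at_z(im,np.c_[u,v],.02,T)
        A=np.c_[2*P[:,:2],np.ones(len(P))]; s=np.linalg.lstsq(A,(P[:,:2]**2).sum(1),rcond=None)[0]
        out.append((st[i,4],s[:2].round(4),round(float(np.sqrt(s[2]+s[0]**2+s[1]**2)),4)))
    return out
def wrist():
    o=r.get_obs(); im=r.get_image('wrist'); T=np.eye(4)
    T[:3,:3]=R.from_quat(o['ee_rot']).as_matrix(); T[:3,3]=o['tool_pos']
    return im,np.linalg.inv(T@np.array(im['mount']))
def down(yaw):  # tool y axis at world angle yaw
    y=np.array([np.cos(yaw),np.sin(yaw),0]); z=np.array([0,0,-1.]); return R.from_matrix(np.c_[np.cross(y,z),y,z]).as_quat()
E
cat > b.py <<'E'
from h import *
o=r.get_obs(); print(o['ee_rot'],o['tool_pos'],o['opening']); print(R.from_quat(o['ee_rot']).as_matrix().round(2))
for c in ['top','side']:
    im=r.get_image(c); print(c,ring(im,'blue'),ring(im,'orange'))
r.move_linear([.13,-.535,.33])
q=[r.inverse_kinematics([.52,.27,.42],down(a)) for a in (0.3,0.3+np.pi)]
print([None if x is None else np.round(x,2) for x in q])
q=[x for x in q if x is not None]; r.set_joints(min(q,key=lambda x:abs(x[5])))
im,T=wrist(); print('mount',np.round(im['mount'],3))
print('wrist',ring(im,'blue',T),ring(im,'orange',T))
cv2.imwrite('pics/w1.png',im['pixels'][:,:,::-1])
for n,z in [('pot',.02),('pot_grip',.115),('mark_pour',.02),('mark_hot',.02)]:
    for l in r.landmark_of(im,n)[:1]: print(n,l['score'],px(l['location']),at_z(im,[px(l['location'])],z,T))
print(r.get_obs()['t'])
E
python3 b.py
```

```text
[ 9.92938629e-01  1.18629169e-01 -3.60346140e-06 -1.09647113e-05] [ 0.12956513 -0.53449848  0.23129501] 1.0006363350474634
[[ 0.97  0.24 -0.  ]
 [ 0.24 -0.97  0.  ]
 [-0.   -0.   -1.  ]]
top [(np.int32(416), array([0.5639, 0.1491]), 0.0703), (np.int32(148), array([ 0.9317, -0.1232]), 0.0684)] [(np.int32(275), array([0.5266, 0.3183]), 0.0705), (np.int32(107), array([ 0.5441, -0.57  ]), 0.0171), (np.int32(3), array([ -0.9748, -26.5667]), 25.4901)]
side [(np.int32(336), array([0.5674, 0.1496]), 0.0703), (np.int32(39), array([ 0.9713, -0.135 ]), 0.096)] [(np.int32(253), array([0.5307, 0.3181]), 0.0708), (np.int32(94), array([ 0.5786, -0.6383]), 0.0206), (np.int32(10), array([0.9605, 0.5166]), 0.0196)]
[array([ 0.4 ,  0.3 ,  1.26, -0.  ,  1.58,  0.1 ]), None]
mount [[-0.    -0.949 -0.317  0.081]
 [ 1.    -0.001  0.001  0.001]
 [-0.001 -0.317  0.949 -0.144]
 [ 0.     0.     0.     1.   ]]
wrist [(np.int32(1744), array([0.5674, 0.1492]), 0.0704)] [(np.int32(410), array([0.5276, 0.3186]), 0.0734), (np.int32(112), array([0.5363, 0.3429]), 0.0498), (np.int32(52), array([0.5318, 0.3106]), 0.0583)]
pot 0.85 [328.512, 137.904] [[0.52706224 0.32378603 0.02      ]]
pot_grip 0.88 [332.416, 141.792] [[0.527453   0.32504176 0.115     ]]
mark_hot 0.56 [331.52, 199.92] [[0.55790593 0.24219436 0.02      ]]
5.8083
```

View pics/w1.png

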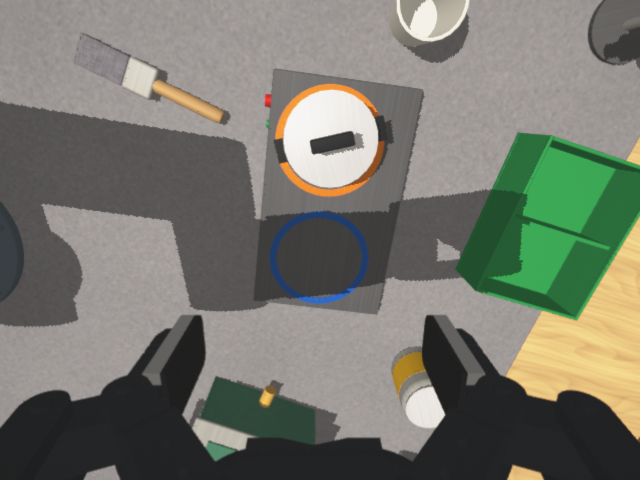

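```bash
cat > c.py <<'E'
from h import *
im,T=wrist()
P=[]
for l in r.cut_out(im,'pot')[:1]:
    m=l['region']; C=cloud(im,m,T)
    print(l['score'],np.percentile(C[:,2],[1,50,99]).round(3))
    top=C[(C[:,2]>.107)&(C[:,2]<.135)][:,:2].astype(np.float32)
    lid=C[(C[:,2]>.08)&(C[:,2]<.095)][:,:2].astype(np.float32)
    print('bar',len(top),cv2.minAreaRect(top),np.median(C[(C[:,2]>.107),2])); print('lid',cv2.minEnclosingCircle(lid))
    (x,y),(w,h),a=cv2.minAreaRect(top)
E
python3 c.py
```

```text
0.78 [0.068 0.085 0.126]
bar 677 ((0.5267558097839355, 0.32470282912254333), (0.0497172474861145, 0.016116568818688393), 29.07193946838379) 0.1253052457492672
lid ((0.5268019437789917, 0.3246896266937256), 0.05799585208296776)
```

The wrist view shows the pot's grip bar at (333,143), tilted about 29° in the world, and the blue ring at (320,257). The bar's fitted size of 49.7×16.1 mm and top height of 0.125 m match the given values. Next I grip, slide and release.

```bash
cat > d.py <<'E'
from h import *
def show(s):
    o=r.get_obs(); print(s,round(o['t'],2),np.round(o['tool_pos'],4),'op',round(o['opening'],3),'ff',np.round(o['finger_force'],2),'F',np.round(o['contact_force'],1))
c=np.array([.5268,.3247]); b=np.array([.5665,.1493]); th=np.radians(29.07)
q=[(r.inverse_kinematics([*c,.2],down(th+s)),s) for s in (np.pi/2,-np.pi/2)]
q=[x for x in q if x[0] is not None]; q,s=min(q,key=lambda x:abs(x[0][5])); print(np.round(q,2),s)
r.set_joints(q); r.move_linear([*c,.097],vel=.1); show('at')
r.set_gripper(0.0,20); show('grip')
p=np.array(r.get_obs()['tool_pos'])
r.move_linear([*(p[:2]+b-c),p[2]],vel=.06); show('slid')
r.sleep(.3); r.set_gripper(0.75); show('open')
r.move_linear([*(p[:2]+b-c),.22],vel=.12)
r.move_linear([.46,.17,.42],rot=down(0.3),vel=.3)
im,T=wrist(); print(ring(im,'blue',T)); cv2.imwrite('pics/w2.png',im['pixels'][:,:,::-1])
for l in r.cut_out(im,'pot')[:1]:
    C=cloud(im,l['region'],T); print(l['score'],np.percentile(C[:,2],[1,50,99]).round(3))
    for a,z in ((.107,.135),(.08,.095)):
        print(cv2.minAreaRect(C[(C[:,2]>a)&(C[:,2]<z)][:,:2].astype(np.float32)))
show('end')
E
python3 d.py
```

```text
[ 0.48  0.51  1.5  -0.    1.14  1.54] -1.5707963267948966
at 8.39 [0.5272 0.3249 0.0977] op 1.002 ff 0.0 F [0.1 0.6 0.6]
grip 9.03 [0.5268 0.3248 0.097 ] op 0.183 ff 28.28 F [ 0.   1.8 -0.8]
slid 12.17 [0.5665 0.1495 0.097 ] op 0.177 ff 28.71 F [-0.7  3.1  3.4]
open 12.99 [0.5665 0.1493 0.0969] op 0.75 ff 0.0 F [-0.4  0.1  0.4]
[(np.int32(1085), array([0.5676, 0.1494]), 0.0707), (np.int32(67), array([0.5378, 0.0844]), 0.0081)]
0.6 [0.038 0.085 0.126]
((0.5666441321372986, 0.14929315447807312), (0.050219591706991196, 0.016690300777554512), 29.613277435302734)
((0.5665130615234375, 0.14907996356487274), (0.11435111612081528, 0.11557211726903915), 63.52252197265625)
end 15.78 [0.4601 0.1699 0.4194] op 0.749 ff 0.0 F [ 0.6 -0.3 -0.2]
```

The pot stands at (0.5666, 0.1493), within 1 mm of the blue ring's centre. Next is a closer look at the handle.

```bash
cat > e.py <<'E'
from h import *
q=r.inverse_kinematics([.47,-.30,.42],down(-.11)); print(np.round(q,2)); r.set_joints(q)
im,T=wrist(); cv2.imwrite('pics/w3.png',im['pixels'][:,:,::-1])
for n,z in [('lid_handle',.104),('lid_hinge',.1),('tank',0)]:
    for l in r.landmark_of(im,n)[:1]: print(n,l['score'],np.round(px(l['location'])),at_z(im,[px(l['location'])],z,T).round(4))
C=cloud(im,np.ones((480,640),bool),T); v,u=np.nonzero(im['depth']>0); val=im['pixels'][v,u].max(1)
s=(abs(C[:,2]-.105)<.02)&(val<60)&(C[:,0]>.34)&(C[:,0]<.47)&(C[:,1]>-.36)&(C[:,1]<-.14)
D=C[s]; print(len(D),np.percentile(D[:,2],[5,50,95]).round(4),cv2.minAreaRect(D[:,:2].astype(np.float32)))
for k in range(8):
    x0=.36+.01*k; e=D[(D[:,0]>=x0)&(D[:,0]<x0+.01)]; print(round(x0,3),len(e),(e[:,1].min().round(4),e[:,1].max().round(4),np.median(e[:,0]).round(4)) if len(e) else '')
np.save('D.npy',D); print(r.get_obs()['t'])
E
python3 e.py
```

```text
[-0.65  0.25  1.34 -0.    1.56 -0.54]
lid_handle 0.68 [245. 135.] [[ 0.3998 -0.2322  0.104 ]]
lid_hinge 0.67 [450. 131.] [[ 0.6379 -0.2543  0.1   ]]
tank 0.83 [359. 134.] [[ 0.5431 -0.2523  0.    ]]
1656 [0.1072 0.1095 0.1112] ((0.42727625370025635, -0.23849022388458252), (0.11976885795593262, 0.06471610069274902), 84.18833923339844)
0.36 0 
0.37 0 
0.38 0 
0.39 319 (np.float64(-0.2952), np.float64(-0.1941), np.float64(0.3972))
0.4 532 (np.float64(-0.2962), np.float64(-0.177), np.float64(0.404))
0.41 158 (np.float64(-0.2976), np.float64(-0.1776), np.float64(0.4149))
0.42 156 (np.float64(-0.2985), np.float64(-0.1785), np.float64(0.4249))
0.43 170 (np.float64(-0.2991), np.float64(-0.1786), np.float64(0.4348))
17.7
```

View pics/w3.png

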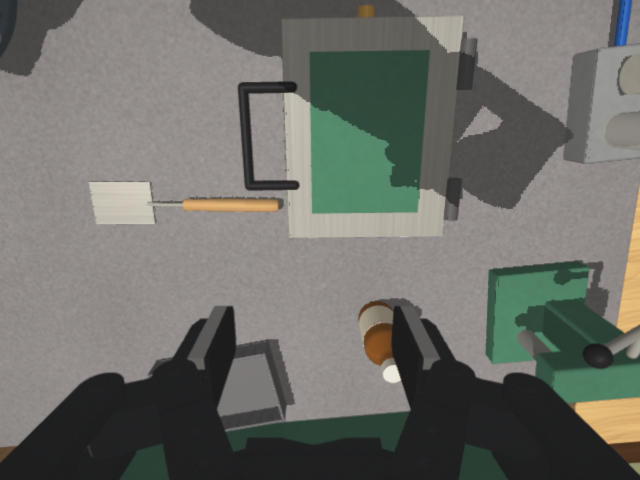

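The view shows the bar at about x=245, y=88–185 px, with its arms running to the lid edge at x≈288. The scraper lies clear of it. The fit gives the bar centre at (0.401, −0.236), yaw −5.8°, top height 0.1095 m (0.110 expected) and hinge at (0.640, −0.260). I'll close the gripper partly so the back of the finger clears the lid edge, then lift along the arc.

```bash
cat > f.py <<'E'
from h import *
def show(s):
    o=r.get_obs(); print(s,round(o['t'],2),np.round(o['tool_pos'],4),'op',round(o['opening'],3),'ff',np.round(o['finger_force'],2),'F',np.round(o['contact_force'],1)); return o
a=np.radians(-5.81); ex=np.array([np.cos(a),np.sin(a)]); bar=np.array([.4011,-.2358]); rot=down(a)
r.set_gripper(.4)
r.set_joints(r.inverse_kinematics([*bar,.2],rot)); r.move_linear([*bar,.086],vel=.1); show('at')
r.set_gripper(0.0,30); o=show('grip')
if o['opening']<.08: raise SystemExit('missed')
p=np.array(o['tool_pos'])
for k in range(1,6):
    t=np.radians(5*k); u=.24-(.24*np.cos(t)-.004*np.sin(t)); z=.24*np.sin(t)+.004*np.cos(t)-.004
    r.move_linear([*(p[:2]+ex*u),p[2]+z],vel=.06); o=show(5*k)
    if np.linalg.norm(o['contact_force'])>25: break
E
python3 f.py
```

```text
at 20.34 [ 0.4014 -0.236   0.0865] op 0.399 ff 0.0 F [ 0.6 -0.9  0.5]
grip 20.67 [ 0.3986 -0.2354  0.0856] op 0.129 ff 32.0 F [-15.7  -4.9   3. ]
5 21.16 [ 0.3995 -0.2357  0.1064] op 0.129 ff 31.18 F [-4.7 -3.8 -2.7]
10 21.66 [ 0.4022 -0.2359  0.1269] op 0.124 ff 30.92 F [-6.2 -4.  -2.8]
15 22.16 [ 0.4066 -0.2363  0.1472] op 0.129 ff 30.73 F [-8.  -4.  -1.2]
20 22.66 [ 0.4126 -0.2369  0.1669] op 0.127 ff 30.63 F [-12.5  -4.7  -0.1]
25 23.16 [ 0.4202 -0.2376  0.1861] op 0.119 ff 30.72 F [-17.7  -4.2   3.3]
```

The grip holds. The radial force shows my arc lies about 2.5 mm inside the true one, so I'll go on with a force-based radial correction.

```bash
cat > g.py <<'E'
from h import *
a=np.radians(-5.81); ex=np.array([np.cos(a),np.sin(a)]); p=np.array([.3986,-.2354,.0856])
off=0.0
for d in range(25,61,5):
    t=np.radians(d); o=r.get_obs(); F=np.array(o['contact_force'])
    out=np.array([*(-ex*np.cos(t)),np.sin(t)]); Fr=F@out
    off+=np.clip(Fr/7e3,-.003,.003)
    u=.24-(.24*np.cos(t)-.004*np.sin(t)); z=.24*np.sin(t)+.004*np.cos(t)-.004
    r.move_linear(np.array([*(p[:2]+ex*u),p[2]+z])+off*out,vel=.05); o=r.get_obs(); F=o['contact_force']
    print(d,round(o['t'],2),np.round(o['tool_pos'],4),'off',round(off*1e3,2),'op',round(o['opening'],3),round(o['finger_force'],1),'F',np.round(F,1),'Fr',round(float(F@out),1))
r.sleep(.5); o=r.get_obs(); print(o['contact_force'],o['qvel'])
for c in ['side','top']:
    im=r.get_image(c)
    if c=='side': cv2.imwrite('pics/s4.png',im['pixels'][:,:,::-1])
    for l in r.cut_out(im,'lid')[:1]:
        C=cloud(im,l['region']); q=C[:,:2]@ex-np.array([.6375,-.2597])@ex; m=(C[:,2]>.12)&(C[:,2]<.3)&(q>-.17)&(q<.05)
        q,z=q[m],C[m,2]
        for _ in range(4):
            k,b=np.polyfit(z,q,1); e=q-k*z-b; s=abs(e)<max(.006,1.5*np.median(abs(e))); q,z=q[s],z[s]
        print(c,l['score'],m.sum(),'angle',np.degrees(np.arctan2(1,-k)).round(1),'q at z=.1',round(k*.1+b,4))
E
python3 g.py
```

```text
25 23.41 [ 0.4207 -0.2377  0.1875] off 2.42 op 0.128 30.2 F [ 2.7 -2.9 -5.8] Fr -5.2
30 23.98 [ 0.4302 -0.2386  0.2061] off 1.63 op 0.128 30.5 F [-7.8 -2.7 -0.3] Fr 6.4
35 24.56 [ 0.4413 -0.2397  0.2243] off 2.48 op 0.124 30.1 F [-7.  -2.6  0.4] Fr 5.7
40 25.13 [ 0.4538 -0.2409  0.2412] off 3.26 op 0.127 29.9 F [-6.9 -2.5  1.1] Fr 5.8
45 25.71 [ 0.4679 -0.2423  0.2572] off 4.04 op 0.12 29.6 F [-6.4 -1.   1.2] Fr 5.3
50 26.28 [ 0.4832 -0.2438  0.2719] off 4.75 op 0.125 29.5 F [-7.3 -0.4  2.4] Fr 6.4
55 26.86 [ 0.4999 -0.2454  0.2853] off 5.61 op 0.126 29.6 F [-7.   2.3  3.5] Fr 7.0
60 27.44 [ 0.5178 -0.2471  0.2974] off 6.56 op 0.122 29.6 F [-6.3  2.2  4.5] Fr 7.2
[-6.4978927   2.86948472  3.92130146] [ 1.75780988e-05 -1.04001948e-03 -9.93937923e-04  1.15293563e-03
 -8.01272333e-04  7.43526048e-04]
side 0.7 262 angle 59.5 q at z=.1 0.0
top 0.74 770 angle 58.7 q at z=.1 0.0058
```

View pics/s4.png

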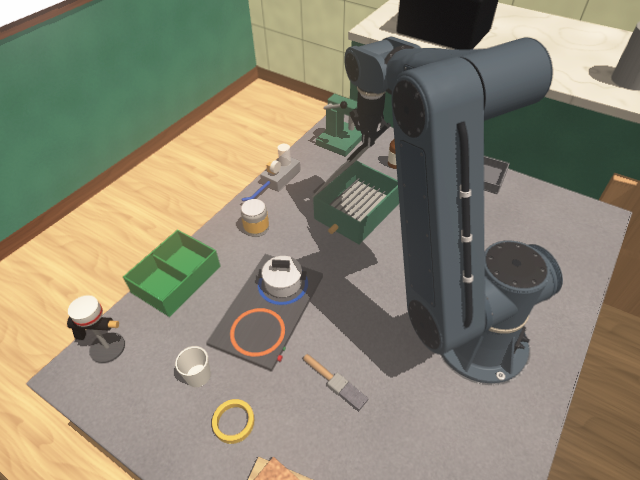

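The side view shows the pot inside the blue ring at (281,277), the lid up and held by the fingers around (355,150), and nothing propping it. Depth fits from two cameras give 59.5° and 58.7°, and the arm is at rest.

```bash
python3 -c "
from h import *
print(r.hand_in()); o=r.get_obs(); print(o['t'],o['finger_force'],o['tool_pos'])"
```

```text
the job is handed in; nothing more can be done
None
the job is handed in; nothing more can be done
```

The job is handed in, verdict not shown: the pot stands released about 1 mm from the blue ring's centre, and the fingers hold the tank lid at rest at about 59° with 30 N grip.

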